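# Sort the screwdrivers by length and turn the tray to its stop

## Task

Sort the three look-alike screwdrivers by length into the orange tray on the turntable: each must lie flat in the row of its own length, either way round. Then take the turntable by its upright post and turn it clockwise (seen from above) until its lug rests against the stop, with every screwdriver still lying in its row. Leave the SIM ejector, tweezers and lamp where they are.

Things in the scene. Friction and masses are not known exactly. Their poses are not given: they have to be found in the camera images.
- turntable (a joint): angle of the round aluminium turntable (disc 310 mm across, top 30 mm above the bench) about its upright axis, rad: 0 = the lug on its rim rests against the dark stop block beside its rim; grows anticlockwise seen from above, up to 1.5. Turned home clockwise. Light friction holds it where it is left (about 2 N at the post turns it); no spring.
- disc_center (a point): centre of the disc's top face, on its axis, 30 mm above the bench; the frame turns with the disc (z up). An orange tray is fixed on the disc, 134 mm (disc x) by 178 mm (disc y), centred at disc x = -40 mm; an opened grey phone frame (76 x 152 x 9 mm) is fixed on the disc beside it, centred at disc x = +75 mm.
- post_top (a point): centre of the top of the upright round steel post on the disc, by which it is turned: 18 mm diameter, 45 mm tall above the disc's top (top 75 mm above the bench), 130 mm from the disc's axis along disc +y. At least 38 mm free from the tray's end.
- row_short (a point): centre of the floor of the tray's shortest row (34 mm above the bench, disc x = -88 mm, disc y = 0): a straight open channel 104 mm long (along the point's y), 26 mm wide (along its x), 8 mm deep, grey floor; level orange lands 22 mm wide between rows, 48 mm from row to row. Turns with the disc.
- row_mid (a point): centre of the floor of the tray's middle row (34 mm above the bench, disc x = -40 mm, disc y = 0): a straight open channel 134 mm long (along the point's y), 26 mm wide (along its x), 8 mm deep, grey floor; level orange lands 22 mm wide between rows, 48 mm from row to row. Turns with the disc.
- row_long (a point): centre of the floor of the tray's longest row (34 mm above the bench, disc x = 8 mm, disc y = 0): a straight open channel 164 mm long (along the point's y), 26 mm wide (along its x), 8 mm deep, grey floor; level orange lands 22 mm wide between rows, 48 mm from row to row. Turns with the disc.
- driver_short: the shortest of three look-alike screwdrivers, 90 mm long over all, about 45 g: black plastic handle 18 mm square (60 percent of the length, its end 6 mm a 14 mm round cap), 5.6 mm steel shaft. Origin on its axis at mid length, 9 mm above what it lies on; x along it towards the shaft's tip; the handle's middle (balances near it) is at x = -18 mm.
- driver_mid: the middle of three look-alike screwdrivers, 120 mm long over all, about 60 g: black plastic handle 18 mm square (60 percent of the length, its end 6 mm a 14 mm round cap), 5.6 mm steel shaft. Origin on its axis at mid length, 9 mm above what it lies on; x along it towards the shaft's tip; the handle's middle (balances near it) is at x = -24 mm.
- driver_long: the longest of three look-alike screwdrivers, 150 mm long over all, about 75 g: black plastic handle 18 mm square (60 percent of the length, its end 6 mm a 14 mm round cap), 5.6 mm steel shaft. Origin on its axis at mid length, 9 mm above what it lies on; x along it towards the shaft's tip; the handle's middle (balances near it) is at x = -30 mm.
- ejector: yellow plastic SIM ejector tool, 90 mm long, 6 mm thick, lying on the bench; bystander. Origin under its middle.
- tweezers: curved stainless tweezers, 120 mm long, 6 mm thick, lying on the bench; bystander. Origin under its middle.
- lamp: small battery lamp with a white toggle switch, 92 mm across, 148 mm tall, standing on the bench; bystander. Origin under its foot.

How it is judged:
On the way, in this order (a step that is already met when the one before it is completed fails the run):
1. each of the three screwdrivers lies released in the row of its length, the turntable not yet at its stop (x of driver_short in the frame of row_short between -0.009 and 0.009 m and y of driver_short in the frame of row_short between -0.012 and 0.012 m and z of driver_short in the frame of row_short between 0.006 and 0.013 m and angle between the x axis of driver_short and the y axis of row_short, either way round below 0.17 rad and x of driver_mid in the frame of row_mid between -0.009 and 0.009 m and y of driver_mid in the frame of row_mid between -0.012 and 0.012 m and z of driver_mid in the frame of row_mid between 0.006 and 0.013 m and angle between the x axis of driver_mid and the y axis of row_mid, either way round below 0.17 rad and x of driver_long in the frame of row_long between -0.009 and 0.009 m and y of driver_long in the frame of row_long between -0.012 and 0.012 m and z of driver_long in the frame of row_long between 0.006 and 0.013 m and angle between the x axis of driver_long and the y axis of row_long, either way round below 0.17 rad and contact force between each of driver_short, driver_mid, driver_long and the arm below 0.2 N and contact force between each of driver_short, driver_mid, driver_long and the fingers below 0.2 N and value of joint turntable above 0.15 rad), for 0.2 s.
2. the turntable has been turned clockwise to its stop (value of joint turntable below 0.06 rad), for 0.2 s.
At the end, for the whole second after the job is handed in: Turntable still, within 0.06 rad of its stop (joint 0); each screwdriver at rest in the row of its own length: middle within 9 mm across and 12 mm along of the row centre, axis 6 to 13 mm above the row floor and within 0.17 rad of the row direction, either way round (x of driver_short in the frame of row_short between -0.009 and 0.009 m and y of driver_short in the frame of row_short between -0.012 and 0.012 m and z of driver_short in the frame of row_short between 0.006 and 0.013 m and angle between the x axis of driver_short and the y axis of row_short, either way round below 0.17 rad and x of driver_mid in the frame of row_mid between -0.009 and 0.009 m and y of driver_mid in the frame of row_mid between -0.012 and 0.012 m and z of driver_mid in the frame of row_mid between 0.006 and 0.013 m and angle between the x axis of driver_mid and the y axis of row_mid, either way round below 0.17 rad and x of driver_long in the frame of row_long between -0.009 and 0.009 m and y of driver_long in the frame of row_long between -0.012 and 0.012 m and z of driver_long in the frame of row_long between 0.006 and 0.013 m and angle between the x axis of driver_long and the y axis of row_long, either way round below 0.17 rad and value of joint turntable below 0.06 rad and velocity of joint turntable between -0.05 and 0.05 rad/s and linear speed of each of driver_short, driver_mid, driver_long below 0.02 m/s); the robot touches nothing.
It fails at once if the ejector is shifted by more than 20 mm (distance of ejector from where it was at the start of the episode above 0.02 m).
It fails at once if the tweezers is shifted by more than 20 mm (distance of tweezers from where it was at the start of the episode above 0.02 m).
It fails at once if the lamp is shifted by more than 20 mm (distance of lamp from where it was at the start of the episode above 0.02 m).
It also fails if it takes over 72 s, if anything falls off the work surface, if the arm or the gripper's body presses on something with over 40 N, if the wrist force passes 120 N, or if a joint passes its speed limit or range.

## Robot

A 7-joint arm with a two-finger parallel gripper is mounted at the origin on the work surface. World frame = base frame: x ahead of the robot, y to its left, z up, the work surface at z = 0. Lengths are in m, angles in rad, forces in N, time in s.
With the tool pointing down it reaches from about 0.35 to 0.9 m from the base axis. Payload 7.2 kg.
Tool frame: the origin (TCP) lies between the finger pads; the fingertips stand 25 mm ahead of it and the grasp point (between the pads) lies 6 mm ahead of it; z points along the fingers, y is the line along which they close (so a half turn about z gives the same grasp; the last joint's range is limited). The gripper opens to 85 mm and grips with 20 to 120 N. Pads are 22 mm wide; open, the fingers measure 114 mm over their backs; the gripper's body (76 mm by 85 mm) begins 54 mm behind the grasp point. The pads swing forward as they close: fully open they stand 13 mm farther back than shut.
Start: joints at [1.251, 0.411, -0.013, 1.596, 0.006, 1.134, -0.082], TCP at [0.156, -0.605, 0.256] pointing down, gripper open.
Joint ranges: [-2.95, 2.95], [-0.29, 1.99], [-1.47, 1.44], [0.14, 2.54], [-1.03, 4.17], [0.13, 1.85], [-2.86, 2.86]. Speed limits (rad/s): [2.39, 2.39, 3.01, 3.01, 3.14, 3.14, 3.14].

## Interface

Orientations are given as a unit quaternion [x, y, z, w].
In Python, from rig import r gives the robot as it stands.
- The arm moves only by the tool inch_along, called as a command line: name --argument value ..., lists and objects as JSON in quotes. Schema: {"type":"object","properties":{"segments":{"type":"string"},"finger_gap":{"type":"number"},"grip_force":{"type":"number"},"only":{"type":"string"},"quiet":{"type":"boolean"},"lines":{"type":"string"}},"required":["segments"],"additionalProperties":false}. segments is a string of 1 to 12 rows, parted by semicolons, with the numbers parted by commas; each row has 6 numbers: dx, dy, dz in mm, then a rotation vector rx, ry, rz in units of 0.25 rad; each row is the pose to reach, as a shift and turn from the pose commanded when the call began, along the tool's axes at that moment; what a row does not reach only later rows make up. A row lasts 1/10 s, in which the tool goes at most 0.05 m and 0.15 rad, less where a joint would pass 70% of its speed; a pose out of reach is approached as far as the arm can. finger_gap is the finger opening in m, set as the call begins (left out keeps the last). The fingers move at their own pace and stop on an object; grip_force is the grip in N (left out, the last holds). Time passes only in rows, so rows that do not move let the fingers close. The tool returns the time, the measured TCP pose, the force, the opening and the grip force at its end. only (a regular expression) keeps the lines of the reply that match it, lines (a string "A,B") keeps lines A to B, and quiet returns only ok. Input that does not fit is refused with a message, and nothing moves.
- r.observe(): the state, without advancing time (a new reading comes with each control period).
- r.get_image(name): name is "side" or "top"; returns the picture (420x560x3 uint8, red, green, blue); there is no depth.
- r.calibration(name): a dict with "K" (3x3 intrinsics, pixels), "extrinsics" (4x4, takes a point from camera to world coordinates). Camera axes: x right, y down, z forward; pixel columns grow to the right and rows downward; lengths in m; the calibration is good to about 2 mm. A picture is of the moment at which its call begins. calibration takes no time and is no camera call.
- r.hand_in(): hands the job in; it is judged then, once.
The state is a dict: "t": time; "qpos": joint angles; "dq": joint speeds; "effort": joint torques, N m; "tool_pos": TCP position; "eef_rot": TCP orientation; "ft_force": force on the tool from outside, world axes, zero at the start; "ft_torque": the same for the moment, N m; "opening": finger opening in m; "gripper_force": force on a finger pad.
Only numpy, scipy, OpenCV 4.12 (cv2) and the standard library are available. Lean on these libraries where they do the work, as an engineer would, in place of code of your own. Each camera call takes 0.05 s, during which the arm holds its last target. There are 200 camera calls.

## Working session

There is one attempt and no reset: what is moved stays moved. The work goes in short steps, Python scripts to look and compute and a tool call to move; the robot and the scene stay as the last step left them, time stands still between calls to the robot, and variables do not carry over. Pictures are saved under pics/ and viewed, at most 11 in all, crops included, and the job is handed in when it is done.

```bash
ls; mkdir -p pics
```

Run:
```python
from rig import r
import cv2,numpy as np
for n in("top","side"):
    im=r.get_image(n); cv2.imwrite(f"pics/{n}0.png",im[:,:,::-1]); c=r.calibration(n); print(n,np.round(c["K"],1).tolist(),np.round(c["extrinsics"],3).tolist())
o=r.observe(); print(o["t"],o["tool_pos"],o["eef_rot"])
```

```text
pics
rig.py
top [[545.3, 0.0, 281.5], [0.0, 545.3, 207.3], [0.0, 0.0, 1.0]] [[0.026, -0.984, 0.175, 0.339], [-0.999, -0.03, -0.017, 0.142], [0.022, -0.174, -0.984, 1.445], [0.0, 0.0, 0.0, 1.0]]
side [[436.8, 0.0, 280.5], [0.0, 436.8, 207.9], [0.0, 0.0, 1.0]] [[0.987, -0.058, 0.148, 0.413], [-0.158, -0.482, 0.862, -0.813], [0.021, -0.874, -0.485, 0.62], [0.0, 0.0, 0.0, 1.0]]
0.1 [ 0.15557023 -0.6048905   0.25553155] [ 9.92085006e-01  1.25565879e-01 -1.38650914e-04 -7.29515364e-04]
```

View pics/top0.png

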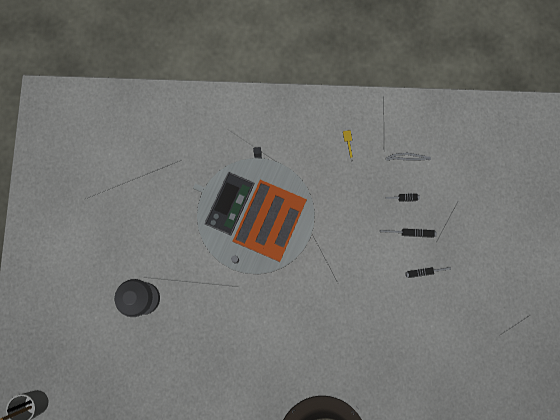

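View pics/side0.png

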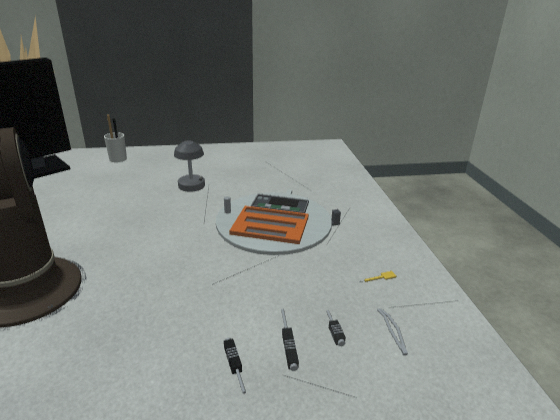

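The top view shows the drivers: short at (408,197), long at (415,233) and mid at (420,272). The tray is at about (270,220), the post at (235,259), the stop at (257,152) and the lug near (196,190). The side view has the handles at (336,331), (290,348) and (233,355), and the post at (227,205).

Create h.py:
```python
from rig import r
import cv2,numpy as np
C={n:r.calibration(n) for n in("top","side")}
def ray(n,p):
    E=np.array(C[n]["extrinsics"]);d=E[:3,:3]@np.linalg.inv(C[n]["K"])@[p[0],p[1],1.]
    return E[:3,3],d/np.linalg.norm(d)
def plane(n,p,z):
    o,d=ray(n,p);return o+d*(z-o[2])/d[2]
def tri(pt,ps):
    A=np.zeros((3,3));b=np.zeros(3);R=[ray("top",pt),ray("side",ps)]
    for o,d in R:
        M=np.eye(3)-np.outer(d,d);A+=M;b+=M@o
    x=np.linalg.solve(A,b);return x,[np.linalg.norm(np.cross(x-o,d)) for o,d in R]
def cnts(m,roi,amin):
    x0,y0,x1,y1=roi;k=np.zeros(m.shape,np.uint8);k[y0:y1,x0:x1]=m[y0:y1,x0:x1]
    k=cv2.morphologyEx(k,cv2.MORPH_CLOSE,np.ones((5,5),np.uint8))
    return [c for c in cv2.findContours(k,cv2.RETR_EXTERNAL,cv2.CHAIN_APPROX_NONE)[0] if cv2.contourArea(c)>amin]
def cen(c):
    m=cv2.moments(c);return np.array([m["m10"]/m["m00"],m["m01"]/m["m00"]])
def dark(im): return (im.max(2)<75).astype(np.uint8)*255
def orange(im):
    h=cv2.cvtColor(im,cv2.COLOR_RGB2HSV);return cv2.inRange(h,(5,150,90),(16,255,255))
```

Run:
```python
from h import *
np.set_printoptions(precision=4,suppress=True)
t=cv2.imread("pics/top0.png")[:,:,::-1].copy();s=cv2.imread("pics/side0.png")[:,:,::-1].copy()
T=cnts(dark(t),(370,180,470,290),40);S=cnts(dark(s),(215,310,360,380),60)
T.sort(key=lambda c:cen(c)[1]);S.sort(key=lambda c:-cen(c)[0])
print(len(T),len(S))
for a,b in zip(T,S):
    x,e=tri(cen(a),cen(b))
    w=np.array([plane("top",p[0],.012)[:2] for p in a],np.float32)
    print("drv",cen(a),x,e,"rect",cv2.minAreaRect(w))
O=[max(cnts(orange(i),(200,150,330,280),100),key=cv2.contourArea) for i in(t,s)]
for n,o in zip(("top","side"),O):
    w=np.array([plane(n,p[0],.042)[:2] for p in o],np.float32);print(n,"tray",cv2.minAreaRect(w),cv2.boxPoints(cv2.minAreaRect(w)).round(3).tolist())
# crops
cv2.imwrite("pics/c1.png",np.hstack([cv2.resize(t[145:285,180:330,::-1],None,fx=2.6,fy=2.6,interpolation=2),cv2.resize(s[180:320,205:355,::-1],None,fx=2.6,fy=2.6,interpolation=2)]))
cv2.imwrite("pics/c2.png",np.hstack([cv2.resize(t[180:290,370:460,::-1],None,fx=4,fy=4,interpolation=2),cv2.resize(s[300:410,215:315,::-1],None,fx=4,fy=4,interpolation=2)]))
```

```text
3 3
drv [407.5807 197.0356] [ 0.6302 -0.2214  0.0092] [np.float64(0.0016927027903040695), np.float64(0.0016927027903040686)] rect ((0.63006991147995, -0.2208930104970932), (0.019190805032849312, 0.05205333232879639), 1.7635852098464966)
drv [418.0448 232.534 ] [ 0.5347 -0.2481  0.0099] [np.float64(0.0014106221867767198), np.float64(0.0014106221867765895)] rect ((0.535835325717926, -0.2474702000617981), (0.08577405661344528, 0.019896943122148514), 88.2868881225586)
drv [419.5566 272.2233] [ 0.4299 -0.2516  0.0053] [np.float64(0.0013066558097040322), np.float64(0.0013066558097039895)] rect ((0.4307224154472351, -0.2495412528514862), (0.018000982701778412, 0.07411283999681473), 9.97792911529541)
top tray ((0.5539480447769165, 0.14869393408298492), (0.1337365061044693, 0.17735348641872406), 68.31043243408203) [[0.44699999690055847, 0.11900000274181366], [0.6119999885559082, 0.05400000140070915], [0.6610000133514404, 0.17800000309944153], [0.4959999918937683, 0.24400000274181366]]
side tray ((0.550900399684906, 0.1413210779428482), (0.14104622602462769, 0.17769242823123932), 68.03237915039062) [[0.44200000166893005, 0.10899999737739563], [0.6069999933242798, 0.0430000014603138], [0.6600000262260437, 0.17299999296665192], [0.4950000047683716, 0.23999999463558197]]
```

View pics/c1.png

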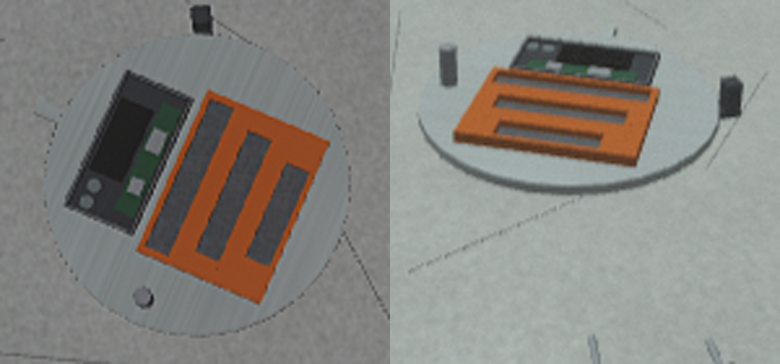

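View pics/c2.png

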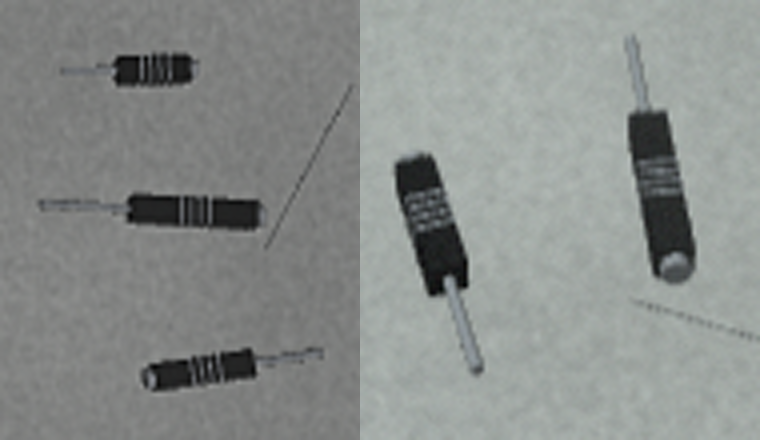

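Run:
```python
from h import *
np.set_printoptions(precision=4,suppress=True)
t=cv2.imread("pics/top0.png")[:,:,::-1].copy();s=cv2.imread("pics/side0.png")[:,:,::-1].copy()
T=sorted(cnts(dark(t),(370,180,470,290),40),key=lambda c:cen(c)[1]);S=sorted(cnts(dark(s),(215,310,360,380),60),key=lambda c:-cen(c)[0])
for nm,L,a,b,sg in zip(("short","long","mid"),(.09,.15,.12),T,S,(1,1,-1)):
    w=np.array([plane("top",p[0],.012)[:2] for p in a]);c=w.mean(0)
    u=np.linalg.svd(w-c)[2][0]; u*=np.sign(u[1])*sg   # towards tip
    p=(w-c)@u; q=(w-c)@[-u[1],u[0]]; j=p.max()
    mid=c+u*(j-.3*L)+np.array([-u[1],u[0]])*(q.max()+q.min())/2
    print(nm,"axis deg",np.degrees(np.arctan2(u[1],u[0])),"dark len",np.ptp(p),"wid",np.ptp(q),"handle mid",mid)
ot=max(cnts(orange(t),(200,150,330,280),100),key=cv2.contourArea);os_=max(cnts(orange(s),(200,150,330,280),100),key=cv2.contourArea)
at=cv2.approxPolyDP(cv2.convexHull(ot),4,True)[:,0];as_=cv2.approxPolyDP(cv2.convexHull(os_),3,True)[:,0]
print(at.tolist(),as_.tolist())
box=cv2.boxPoints(cv2.minAreaRect(ot));box=box[np.argsort(np.arctan2(box[:,1]-box[:,1].mean(),box[:,0]-box[:,0].mean()))];print("box",box)
# holes (rows) in top: centres at floor
m=orange(t);k=np.zeros_like(m);cv2.drawContours(k,[cv2.convexHull(ot)],-1,255,-1);h=cv2.bitwise_and(k,255-m);h=cv2.erode(h,np.ones((2,2)))
for c in cv2.findContours(h,cv2.RETR_EXTERNAL,cv2.CHAIN_APPROX_NONE)[0]:
    if cv2.contourArea(c)>60:
        w=np.array([plane("top",q[0],.038)[:2] for q in c],np.float32);print("row",cv2.minAreaRect(w))
print("post",tri((234.6,258.5),(226.9,198)), "stop",plane("top",(257,155),.03),"lug",plane("top",(195.4,189.2),.03))
d=cv2.cvtColor(t,cv2.COLOR_RGB2HSV)
```

```text
short axis deg 93.62951999220779 dark len 0.05247226377758585 wid 0.019506131947367347 handle mid [ 0.6307 -0.2217]
long axis deg 89.35377175707744 dark len 0.08570361361003759 wid 0.020395393297126606 handle mid [ 0.5354 -0.2497]
mid axis deg -79.5011565479462 dark len 0.07417845107051013 wid 0.01845770681887394 handle mid [ 0.4309 -0.2506]
[[260, 180], [306, 199], [279, 261], [233, 241]] [[230, 230], [245, 206], [307, 214], [299, 240]]
box [[258.936  178.648 ]
 [306.3643 199.1575]
 [279.5138 261.2492]
 [232.0855 240.7397]]
row ((0.5353630781173706, 0.10274885594844818), (0.02221142128109932, 0.10008930414915085), 68.352294921875)
row ((0.553179144859314, 0.14732784032821655), (0.02247815951704979, 0.13031959533691406), 68.25081634521484)
row ((0.5709329843521118, 0.19216316938400269), (0.022325709462165833, 0.16034062206745148), 68.24785614013672)
post (array([0.4473, 0.233 , 0.0713]), [np.float64(0.0010817204297726083), np.float64(0.0010817204297726667)]) stop [0.73   0.1873 0.03  ] lug [0.6315 0.3466 0.03  ]
```

The measured sizes and spacings match the text. Next is a helper that gives tool-axis deltas to named targets.

Create d.py:
```python
import sys,numpy as np
from rig import r
from scipy.spatial.transform import Rotation as R
A=np.radians(68.3);X=np.array([np.cos(A),np.sin(A)]);Y=np.array([-X[1],X[0]])
M=np.array([.554,.1486])  # row_mid centre
P={"ps":((.6304,-.2215),1.8),"pl":((.5354,-.2497),-0.7),"pm":((.4309,-.2506),10.2),
"qs":(M-.048*X-.018*Y,68.3),"ql":(M+.048*X-.030*Y,68.3),"qm":(M+.024*Y,68.3)}
def delta(xy,z,deg):
    o=r.observe();Q=R.from_quat(o["eef_rot"]);y=Q.as_matrix()[:,1];c=np.arctan2(y[1],y[0])
    w=(np.radians(deg)-c+np.pi/2)%np.pi-np.pi/2
    G=R.from_euler("z",c+w)*R.from_matrix(np.array([[0,1,0],[1,0,0],[0,0,-1.]]))  # y=radial, z down
    print("dxyz",np.round(Q.inv().apply(np.r_[xy,z]-o["tool_pos"]),4),"rv",np.round((Q.inv()*G).as_rotvec(),4),"q7",o["qpos"][6].round(2),"t",o["t"],"yaw",np.degrees(c).round(1),"F",np.round(o["ft_force"],1))
if __name__=="__main__":
    (xy,g)=P[sys.argv[1]];print(xy);delta(np.array(xy),float(sys.argv[2]),g)
```

```bash
python3 d.py ps .12; python3 -c "
from h import *
print(tri((260,180),(307,214)),tri((233,241),(245,206)))"
```

```text
(0.6304, -0.2215)
dxyz [ 0.5554 -0.2528  0.1359] rv [-1.3000e-03 -9.0000e-04 -1.3504e+00] q7 -0.08 t 0.1 yaw -75.6 F [-0.8 -0.1  0.5]
(array([0.65762501, 0.176967  , 0.03930743]), [np.float64(0.0019478728259062954), np.float64(0.0019478728259062494)]) (array([0.49546805, 0.24113705, 0.03908277]), [np.float64(0.0005127182355985823), np.float64(0.0005127182355986444)])
```

Units first: shifts go in mm and turns go in units of 0.25 rad. So 0.15 m is 150, 0.5554 m is 555.4, -1.35 rad is -5.4.

inch_along --segments "50,-22,0,0,0,-0.48;100,-45,0,0,0,-0.96;150,-68,0,0,0,-1.48;200,-91,20,0,0,-1.96;250,-114,40,0,0,-2.44;300,-137,60,0,0,-2.96;350,-160,80,0,0,-3.44;400,-182,100,0,0,-3.92;450,-205,120,0,0,-4.4;500,-228,135,0,0,-4.88;540,-245,136,0,0,-5.2;555.4,-252.8,136,0,0,-5.4" --finger_gap 0.05 --grip_force 30

```text
t: 1.3
tool_pos: [0.6074, -0.2403, 0.1239]
eef_rot: [0.695, 0.719, -0.0, -0.001]
ft_force: [1.2, -0.1, 1.0]
opening: 0.0499
gripper_force: 0.0
```

```bash
python3 d.py ps .034
```

```text
(0.6304, -0.2215)
dxyz [0.018  0.0238 0.0898] rv [-0.0016 -0.0004  0.002 ] q7 0.1 t 1.3 yaw 1.9 F [ 1.2 -0.1  1. ]
```

inch_along --segments "0,0,0,0,0,0;0,0,0,0,0,0" --quiet true

```text
ok
```

```bash
python3 d.py ps .034
```

```text
(0.6304, -0.2215)
dxyz [0.0171 0.024  0.0901] rv [-0.0014 -0.0013  0.0025] q7 0.11 t 1.5 yaw 1.9 F [ 0.  -0.2  0.2]
```

Scaled: 0.09 m is 90, 0.08 m is 80, 0.003 rad is 0.012.

inch_along --segments "17,24,0,0,0,0.012;17,24,30,0,0,0.012;17,24,60,0,0,0.012;17,24,80,0,0,0.012;17,24,90,0,0,0.012;17,24,90,0,0,0.012;17,24,90,0,0,0.012"

```text
t: 2.2
tool_pos: [0.6303, -0.2246, 0.0362]
eef_rot: [0.698, 0.717, 0.0, 0.001]
ft_force: [0.3, 0.5, 0.8]
opening: 0.0504
gripper_force: 0.0
```

```bash
python3 d.py ps .034;python3 - <<'E'
from h import *
t=r.get_image("top");s=r.get_image("side")
cv2.imwrite("pics/g1.png",np.hstack([cv2.resize(t[140:280,350:480,::-1],None,fx=3,fy=3),cv2.resize(s[260:400,260:390,::-1],None,fx=3,fy=3)]))
E
```

```text
(0.6304, -0.2215)
dxyz [0.0031 0.0002 0.0022] rv [ 0.0009  0.0006 -0.0046] q7 0.03 t 2.2 yaw 1.5 F [0.3 0.5 0.8]
```

View pics/g1.png

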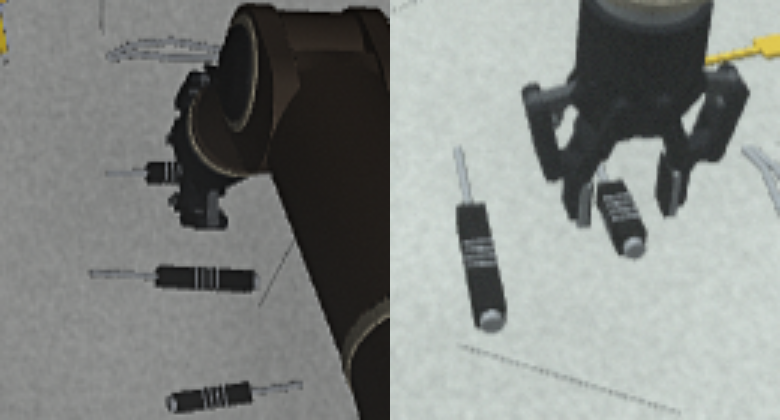

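In the picture the fingers straddle the short handle in both views. I correct the last few millimetres and close.

Scaled: 0.003 m is 3, 0.002 m is 2, -0.004 rad is -0.016.

inch_along --segments "3,0,2,0,0,-0.016;3,0,2,0,0,-0.016"

```text
t: 2.5
tool_pos: [0.6304, -0.2202, 0.0338]
eef_rot: [0.695, 0.719, 0.0, 0.0]
ft_force: [-0.4, 1.4, -0.6]
opening: 0.0505
gripper_force: 0.0
```

inch_along --segments "0,0,0,0,0,0;0,0,0,0,0,0;0,0,0,0,0,0;0,0,0,0,0,0;0,0,0,0,0,0" --finger_gap 0.0 --grip_force 40

```text
t: 3.0
tool_pos: [0.6303, -0.2208, 0.0335]
eef_rot: [0.696, 0.718, 0.0, 0.0]
ft_force: [-1.2, 0.7, 3.2]
opening: 0.0167
gripper_force: 39.6
```

```bash
python3 d.py ps .12
```

```text
(0.6304, -0.2215)
dxyz [-0.0008  0.0001 -0.0865] rv [0.0005 0.0002 0.0006] q7 0.03 t 3.0 yaw 1.8 F [-1.2  0.7  3.2]
```

Scaled: -0.1 m is -100, -0.07 m is -70.

inch_along --segments "0,0,-30,0,0,0;0,0,-70,0,0,0;0,0,-100,0,0,0;0,0,-100,0,0,0"

```text
t: 3.4
tool_pos: [0.6326, -0.2212, 0.1381]
eef_rot: [0.696, 0.718, 0.002, 0.003]
ft_force: [0.4, 0.1, -0.3]
opening: 0.0166
gripper_force: 39.2
```

```bash
python3 d.py qs .13
```

```text
[0.55297654 0.09734619]
dxyz [ 0.321  -0.0695  0.0068] rv [ 0.0049  0.0062 -1.1603] q7 0.07 t 3.4 yaw 1.8 F [ 0.4  0.1 -0.3]
```

Scaled: 0.321 m is 321, 0.315 m is 315, -1.16 rad is -4.64.

inch_along --segments "35,-8,0,0,0,-0.48;70,-16,0,0,0,-0.96;110,-24,0,0,0,-1.44;150,-32,0,0,0,-1.92;190,-40,0,0,0,-2.4;230,-50,0,0,0,-2.88;265,-57,0,0,0,-3.36;295,-64,0,0,0,-3.84;315,-68,0,0,0,-4.32;321,-70,0,0,0,-4.64;321,-70,0,0,0,-4.64;321,-70,0,0,0,-4.64"

```text
t: 4.6
tool_pos: [0.5497, 0.0972, 0.1326]
eef_rot: [0.19, 0.982, -0.0, -0.0]
ft_force: [0.1, 0.2, -0.6]
opening: 0.0162
gripper_force: 39.2
```

```bash
python3 d.py qs .08;python3 - <<'E'
from h import *
t=r.get_image("top");s=r.get_image("side")
cv2.imwrite("pics/g2.png",np.hstack([cv2.resize(t[140:280,190:330,::-1],None,fx=2.8,fy=2.8),cv2.resize(s[120:260,200:340,::-1],None,fx=2.8,fy=2.8)]))
E
```

```text
[0.55297654 0.09734619]
dxyz [-0.003   0.0014  0.0526] rv [-0.0007 -0.0008 -0.0029] q7 0.52 t 4.6 yaw 68.1 F [ 0.1  0.2 -0.6]
```

View pics/g2.png

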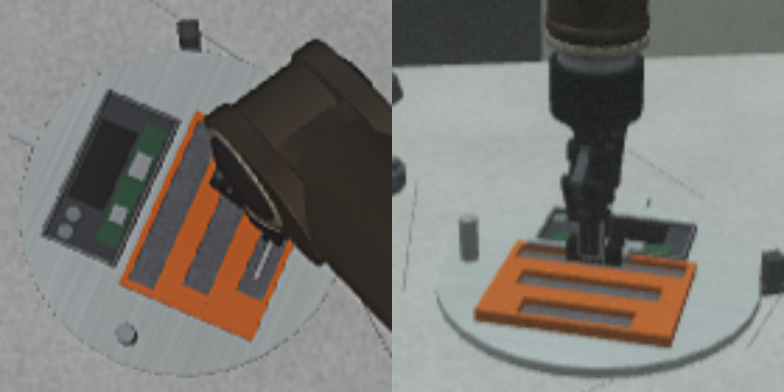

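The picture shows the short driver above its row, shaft at (262,258) in the top crop and aligned. I lower it.

inch_along --segments "-3,1,20,0,0,-0.012;-3,1,40,0,0,-0.012;-3,1,52,0,0,-0.012;-3,1,52,0,0,-0.012;-3,1,52,0,0,-0.012;-3,1,52,0,0,-0.012"

```text
t: 5.3
tool_pos: [0.5536, 0.0978, 0.0821]
eef_rot: [0.187, 0.982, 0.0, 0.001]
ft_force: [-0.1, 0.1, -0.8]
opening: 0.0169
gripper_force: 39.2
```

```bash
python3 d.py qs .0685
```

```text
[0.55297654 0.09734619]
dxyz [ 0.0004 -0.0007  0.0136] rv [0.0007 0.0011 0.0026] q7 0.47 t 5.3 yaw 68.4 F [-0.1  0.1 -0.8]
```

Scaled: 0.0135 m is 13.5, 0.01 m is 10.

inch_along --segments "0,0,5,0,0,0;0,0,10,0,0,0;0,0,13.5,0,0,0;0,0,13.5,0,0,0;0,0,13.5,0,0,0"

```text
t: 5.8
tool_pos: [0.5529, 0.0977, 0.0675]
eef_rot: [0.187, 0.982, -0.0, -0.0]
ft_force: [0.6, -0.2, -0.4]
opening: 0.0166
gripper_force: 39.2
```

```bash
python3 d.py qs .0685
```

```text
[0.55297654 0.09734619]
dxyz [-0.0002 -0.0003 -0.001 ] rv [-0.0001 -0.0002  0.003 ] q7 0.46 t 5.8 yaw 68.5 F [ 0.6 -0.2 -0.4]
```

No contact force, so the handle sits in the channel. I release, rise and look.

inch_along --segments "0,0,0,0,0,0;0,0,0,0,0,0;0,0,0,0,0,0" --finger_gap 0.03

```text
t: 6.1
tool_pos: [0.553, 0.0977, 0.0677]
eef_rot: [0.187, 0.982, 0.0, 0.0]
ft_force: [0.5, -0.4, -0.9]
opening: 0.03
gripper_force: 0.0
```

inch_along --segments "0,0,-20,0,0,0;0,0,-60,0,0,0;0,0,-100,0,0,0;-50,12,-100,0,0,0.48;-100,23,-100,0,0,0.96;-150,35,-100,0,0,1.44;-200,47,-100,0,0,2;-250,60,-100,0,0,2.56;-250,60,-100,0,0,2.56"

```text
t: 7.0
tool_pos: [0.8113, 0.06, 0.1655]
eef_rot: [0.489, 0.872, -0.0, 0.001]
ft_force: [-0.2, -0.4, -0.2]
opening: 0.0299
gripper_force: 0.0
```

```bash
python3 d.py pl .12
```

Add to h.py:
```python
def placed():
    from d import M,X,Y
    t=r.get_image("top");h=cv2.cvtColor(t,cv2.COLOR_RGB2HSV)
    for c in cnts((t.max(2)<50).astype(np.uint8)*255,(225,170,325,280),40):
        w=np.array([plane("top",p[0],.049)[:2] for p in c]);q=np.c_[(w-M)@X,(w-M)@Y]*1000
        if q[:,0].mean()<40: print("handle disc-rel-midrow mm",cv2.minAreaRect(q.astype(np.float32)),q.min(0),q.max(0))
    return t
```

Run:
```python
from h import *
np.set_printoptions(precision=1,suppress=True)
t=placed();cv2.imwrite("pics/g3.png",cv2.resize(t[140:280,190:330,::-1],None,fx=4,fy=4))
```

```text
(0.5354, -0.2497)
dxyz [-0.1207 -0.3968  0.0455] rv [0.0006 0.0009 0.56  ] q7 0.19 t 7.0 yaw 31.4 F [-0.2 -0.4 -0.2]
handle disc-rel-midrow mm ((-47.658599853515625, -18.98406410217285), (17.38838768005371, 48.54530715942383), 0.08254262059926987) [-56.4 -43.3] [-38.9   5.3]
```

View pics/g3.png

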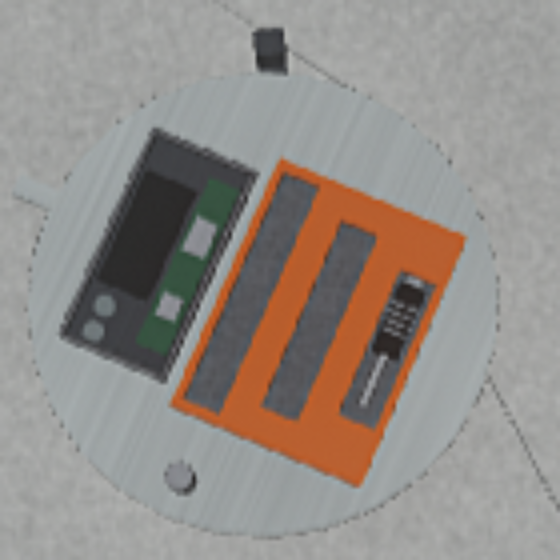

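The short driver lies flat in its row (handle centred 0.3 mm off across, about 3 mm along towards −y). Next is the long one; I'll bias it +2 mm along.

```bash
sed -i 's/X-.030\*Y/X-.028*Y/;s/M+.024\*Y/M+.0255*Y/' d.py
```

inch_along --segments "-13,-45,0,0,0,0.28;-27,-90,0,0,0,0.56;-40,-135,0,0,0,0.84;-55,-180,10,0,0,1.12;-68,-225,20,0,0,1.4;-82,-270,30,0,0,1.68;-95,-315,40,0,0,1.92;-108,-355,45,0,0,2.12;-118,-385,45,0,0,2.24;-120.7,-397,45,0,0,2.24;-120.7,-397,45,0,0,2.24;-120.7,-397,45,0,0,2.24" --finger_gap 0.05

```text
t: 8.25
tool_pos: [0.5345, -0.2483, 0.1233]
eef_rot: [0.708, 0.706, 0.001, 0.0]
ft_force: [0.3, 1.3, 1.0]
opening: 0.0497
gripper_force: 0.0
```

```bash
python3 d.py pl .034
```

```text
(0.5354, -0.2497)
dxyz [-0.0014  0.0008  0.0893] rv [ 0.0014 -0.0007  0.0095] q7 0.11 t 8.25 yaw -0.2 F [0.3 1.3 1. ]
```

Scaled: 0.088 m is 88, 0.08 m is 80, 0.01 rad is 0.04.

inch_along --segments "-1,1,30,0,0,0.04;-1,1,60,0,0,0.04;-1,1,80,0,0,0.04;-1,1,88,0,0,0.04;-1,1,88,0,0,0.04;-1,1,88,0,0,0.04;-1,1,88,0,0,0.04"

```text
t: 8.95
tool_pos: [0.5359, -0.2509, 0.036]
eef_rot: [0.712, 0.702, 0.0, 0.001]
ft_force: [0.4, -0.4, 0.3]
opening: 0.0499
gripper_force: 0.0
```

```bash
python3 d.py pl .034
```

```text
(0.5354, -0.2497)
dxyz [ 0.0012 -0.0005  0.002 ] rv [ 0.002   0.0007 -0.0021] q7 0.04 t 8.95 yaw -0.8 F [ 0.4 -0.4  0.3]
```

inch_along --segments "1,0,2,0,0,0;1,0,2,0,0,0" --quiet true

```text
ok
```

inch_along --segments "0,0,0,0,0,0;0,0,0,0,0,0;0,0,0,0,0,0;0,0,0,0,0,0;0,0,0,0,0,0" --finger_gap 0.0 --grip_force 50

```text
t: 9.65
tool_pos: [0.535, -0.2502, 0.0331]
eef_rot: [0.712, 0.702, 0.0, 0.0]
ft_force: [-0.1, 0.4, 5.2]
opening: 0.0164
gripper_force: 50.0
```

```bash
python3 d.py pl .034
```

```text
(0.5354, -0.2497)
dxyz [ 0.0005  0.0004 -0.0009] rv [ 0.0006  0.0003 -0.003 ] q7 0.04 t 9.65 yaw -0.9 F [-0.1  0.4  5.2]
```

inch_along --segments "0,0,-30,0,0,0;0,0,-70,0,0,0;0,0,-100,0,0,0;0,0,-100,0,0,0"

```text
t: 10.05
tool_pos: [0.537, -0.2507, 0.1368]
eef_rot: [0.712, 0.702, 0.001, 0.003]
ft_force: [0.3, 0.1, -0.2]
opening: 0.0164
gripper_force: 49.4
```

```bash
python3 d.py ql .13
```

```text
[0.59776356 0.18284545]
dxyz [0.4345 0.0541 0.006 ] rv [ 0.0039  0.0061 -1.2071] q7 0.1 t 10.05 yaw -0.9 F [ 0.3  0.1 -0.2]
```

inch_along --segments "35,4,0,0,0,-0.44;70,9,0,0,0,-0.88;110,14,0,0,0,-1.32;150,19,0,0,0,-1.76;195,24,0,0,0,-2.2;240,30,0,0,0,-2.68;285,36,0,0,0,-3.16;330,41,0,0,0,-3.64;370,46,0,0,0,-4.12;405,50,0,0,0,-4.52;430,54,0,0,0,-4.8;434.5,54,0,0,0,-4.82" --quiet true

```text
ok
```

inch_along --segments "0,0,0,0,0,0;0,0,0,0,0,0;0,0,0,0,0,0"

```text
t: 11.55
tool_pos: [0.5954, 0.1817, 0.1323]
eef_rot: [0.191, 0.982, -0.001, -0.0]
ft_force: [-0.6, 0.4, -0.2]
opening: 0.0162
gripper_force: 49.4
```

```bash
python3 d.py ql .08
```

```text
[0.59776356 0.18284545]
dxyz [-0.0018  0.002   0.0523] rv [-0.0013  0.0001 -0.0047] q7 0.4 t 11.55 yaw 68.0 F [-0.6  0.4 -0.2]
```

Scaled: 0.052 m is 52, 0.04 m is 40, -0.005 rad is -0.02.

inch_along --segments "-2,2,20,0,0,-0.02;-2,2,40,0,0,-0.02;-2,2,52,0,0,-0.02;-2,2,52,0,0,-0.02;-2,2,52,0,0,-0.02;-2,2,52,0,0,-0.02"

```text
t: 12.15
tool_pos: [0.5984, 0.185, 0.0815]
eef_rot: [0.187, 0.982, 0.0, 0.001]
ft_force: [-0.1, 0.1, -0.1]
opening: 0.0163
gripper_force: 49.4
```

```bash
python3 d.py ql .0685
```

Run:
```python
from h import *
t=r.get_image("top");s=r.get_image("side")
cv2.imwrite("pics/g4.png",np.hstack([cv2.resize(t[140:280,190:330,::-1],None,fx=2.8,fy=2.8),cv2.resize(s[150:250,215:315,::-1],None,fx=3.92,fy=3.92)]))
```

```text
[0.59776356 0.18284545]
dxyz [-0.0002 -0.0022  0.013 ] rv [0.0009 0.0009 0.0028] q7 0.37 t 12.15 yaw 68.5 F [-0.1  0.1 -0.1]
```

View pics/g4.png

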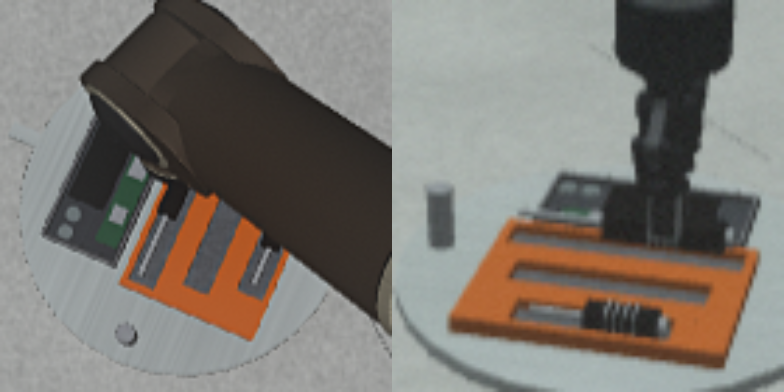

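Side view: the long driver's tip (520,213) and cap end (~728,245) fall inside the long row's ends (512 to 745), and the short driver sits flat. I lower the long one.

inch_along --segments "0,-2,4,0,0,0;0,-2,9,0,0,0;0,-2,13,0,0,0;0,-2,13,0,0,0;0,-2,13,0,0,0"

```text
t: 12.75
tool_pos: [0.5971, 0.1827, 0.0676]
eef_rot: [0.187, 0.982, -0.0, -0.0]
ft_force: [-0.4, -0.3, 1.0]
opening: 0.0167
gripper_force: 50.4
```

```bash
python3 d.py ql .0685
```

```text
[0.59776356 0.18284545]
dxyz [-0.0005  0.0003 -0.0009] rv [-0.0003 -0.      0.0029] q7 0.36 t 12.75 yaw 68.5 F [-0.4 -0.3  1. ]
```

inch_along --segments "0,0,0,0,0,0;0,0,0,0,0,0;0,0,0,0,0,0" --finger_gap 0.03 --quiet true

```text
ok
```

inch_along --segments "0,0,-20,0,0,0;0,0,-60,0,0,0;0,0,-90,0,0,0;0,-50,-90,0,0,0.48;0,-100,-90,0,0,0.96;0,-150,-90,0,0,1.44;0,-200,-90,0,0,1.92;0,-250,-90,0,0,2.4;0,-300,-90,0,0,2.88;0,-350,-90,0,0,3.36;0,-400,-80,0,0,3.8;-3,-445,-60,0,0,4.068"

```text
t: 14.25
tool_pos: [0.4364, -0.2344, 0.1291]
eef_rot: [0.643, 0.766, 0.0, 0.002]
ft_force: [1.2, -0.9, -0.7]
opening: 0.0296
gripper_force: 0.0
```

inch_along --segments "0,0,0,0,0,0;0,0,0,0,0,0" --finger_gap 0.05

```text
t: 14.45
tool_pos: [0.4361, -0.2326, 0.1275]
eef_rot: [0.642, 0.766, -0.0, -0.0]
ft_force: [-0.2, 0.3, 0.5]
opening: 0.0498
gripper_force: 0.0
```

```bash
python3 d.py pm .034
```

Run:
```python
from h import *
np.set_printoptions(precision=1,suppress=True)
placed()
t=r.get_image("top");c=max(cnts(dark(t),(400,250,440,290),40),key=cv2.contourArea,default=None)
```

```text
(0.4309, -0.2506)
dxyz [-0.0168 -0.0082  0.0935] rv [-0.0005 -0.0006 -0.0021] q7 0.31 t 14.45 yaw 10.1 F [-0.2  0.3  0.5]
handle disc-rel-midrow mm ((-47.33574295043945, -15.056787490844727), (18.045419692993164, 56.398921966552734), 0.08254262804985046) [-56.4 -43.3] [-38.3  13.1]
```

inch_along --segments "-17,-8,20,0,0,0;-17,-8,50,0,0,0;-17,-8,75,0,0,0;-17,-8,92,0,0,0;-17,-8,92,0,0,0;-17,-8,92,0,0,0;-17,-8,92,0,0,0"

```text
t: 15.25
tool_pos: [0.4331, -0.2497, 0.0371]
eef_rot: [0.641, 0.768, 0.0, 0.001]
ft_force: [-0.1, 0.0, -1.1]
opening: 0.0499
gripper_force: 0.0
```

```bash
python3 d.py pm .034
```

Run:
```python
from h import *
from d import M,X,Y
t=r.get_image("top")
for c in cnts((t.max(2)<60).astype(np.uint8)*255,(235,175,310,262),40):
    w=np.array([plane("top",p[0],.049)[:2] for p in c]);q=np.c_[(w-M)@X,(w-M)@Y]*1000
    print(cv2.minAreaRect(q.astype(np.float32)),q.min(0).round(),q.max(0).round())
s=r.get_image("side")
cv2.imwrite("pics/g5.png",np.hstack([cv2.resize(t[160:280,210:320,::-1],None,fx=3.5,fy=3.5),cv2.resize(s[180:300,215:325,::-1],None,fx=3.5,fy=3.5)]))
```

```text
(0.4309, -0.2506)
dxyz [-0.0005 -0.0023  0.0031] rv [0.0017 0.0011 0.0013] q7 0.25 t 15.25 yaw 10.3 F [-0.1  0.  -1.1]
((-46.863304138183594, -2.1102752685546875), (19.0275936126709, 83.61669921875), 0.08254262804985046) [-56. -44.] [-37.  40.]
((47.87446212768555, -16.98092269897461), (20.9072322845459, 105.39082336425781), 0.7244635820388794) [ 38. -70.] [58. 36.]
((80.64395141601562, -19.830345153808594), (47.02476501464844, 129.72743225097656), 24.05845832824707) [ 75. -73.] [129.  49.]
```

View pics/g5.png

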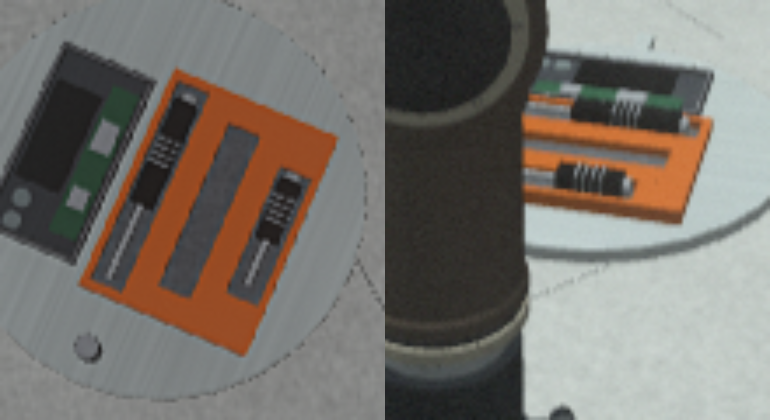

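Long and short both lie flat in their rows. In the top crop the long one spans about (187,95) to (110,275), and the short one (292,178) to (248,283). Now I grasp the mid one.

Scaled: 0.003 m is 3, -0.002 m is -2.

inch_along --segments "0,-2,3,0,0,0;0,-2,3,0,0,0" --quiet true

```text
ok
```

inch_along --segments "0,0,0,0,0,0;0,0,0,0,0,0;0,0,0,0,0,0;0,0,0,0,0,0;0,0,0,0,0,0" --finger_gap 0.0 --grip_force 50

```text
t: 16.05
tool_pos: [0.43, -0.2505, 0.0331]
eef_rot: [0.641, 0.767, -0.0, 0.0]
ft_force: [-1.3, -0.4, 5.8]
opening: 0.0162
gripper_force: 49.6
```

```bash
python3 d.py pm .034
```

```text
(0.4309, -0.2506)
dxyz [-0.0002  0.0009 -0.0009] rv [ 0.0002  0.0004 -0.0001] q7 0.24 t 16.05 yaw 10.2 F [-1.3 -0.4  5.8]
```

inch_along --segments "0,0,-30,0,0,0;0,0,-70,0,0,0;0,0,-100,0,0,0;0,0,-100,0,0,0"

```text
t: 16.45
tool_pos: [0.432, -0.2513, 0.1364]
eef_rot: [0.642, 0.767, 0.0, 0.003]
ft_force: [0.4, 0.3, -0.6]
opening: 0.0167
gripper_force: 49.0
```

```bash
python3 d.py qm .13
```

```text
[0.53030712 0.15802854]
dxyz [0.3855 0.1692 0.0056] rv [ 0.0022  0.0064 -1.0142] q7 0.36 t 16.45 yaw 10.2 F [ 0.4  0.3 -0.6]
```

Scaled: 0.3855 m is 385.5, 0.37 m is 370, -1.014 rad is -4.056.

inch_along --segments "30,13,0,0,0,-0.36;65,29,0,0,0,-0.72;105,46,0,0,0,-1.12;145,64,0,0,0,-1.56;185,81,0,0,0,-2;225,99,0,0,0,-2.4;265,116,0,0,0,-2.8;305,134,0,0,0,-3.2;340,149,0,0,0,-3.6;370,162,0,0,0,-3.92;385.5,169,0,0,0,-4.056;385.5,169,0,0,0,-4.056" --quiet true

```text
ok
```

inch_along --segments "0,0,0,0,0,0;0,0,0,0,0,0;0,0,0,0,0,0"

```text
t: 17.95
tool_pos: [0.528, 0.1571, 0.1327]
eef_rot: [0.19, 0.982, -0.001, 0.0]
ft_force: [0.2, 0.6, -0.8]
opening: 0.0164
gripper_force: 49.0
```

```bash
python3 d.py qm .08
```

```text
[0.53030712 0.15802854]
dxyz [-0.0018  0.0018  0.0527] rv [-0.0012  0.0003 -0.0028] q7 0.38 t 17.95 yaw 68.1 F [ 0.2  0.6 -0.8]
```

Units first: shifts go in mm and turns go in units of 0.25 rad. So 0.052 m is 52, 0.04 m is 40, -0.003 rad is -0.012.

inch_along --segments "-2,2,20,0,0,-0.012;-2,2,40,0,0,-0.012;-2,2,52,0,0,-0.012;-2,2,52,0,0,-0.012;-2,2,52,0,0,-0.012;-2,2,52,0,0,-0.012"

```text
t: 18.55
tool_pos: [0.5311, 0.1602, 0.0818]
eef_rot: [0.187, 0.982, 0.0, 0.001]
ft_force: [-0.7, 0.2, -0.9]
opening: 0.0165
gripper_force: 49.0
```

```bash
python3 d.py qm .0685
```

```text
[0.53030712 0.15802854]
dxyz [-0.0001 -0.0023  0.0133] rv [0.0008 0.0011 0.0027] q7 0.33 t 18.55 yaw 68.5 F [-0.7  0.2 -0.9]
```

inch_along --segments "0,-2,4,0,0,0;0,-2,9,0,0,0;0,-2,13,0,0,0;0,-2,13,0,0,0;0,-2,13,0,0,0"

```text
t: 19.05
tool_pos: [0.5297, 0.1582, 0.0676]
eef_rot: [0.187, 0.982, -0.0, -0.0]
ft_force: [-0.2, -0.1, 1.0]
opening: 0.0167
gripper_force: 49.0
```

```bash
python3 d.py qm .0685
```

```text
[0.53030712 0.15802854]
dxyz [-0.0006  0.0001 -0.0009] rv [-0.0001 -0.0003  0.003 ] q7 0.32 t 19.05 yaw 68.5 F [-0.2 -0.1  1. ]
```

inch_along --segments "0,0,0,0,0,0;0,0,0,0,0,0;0,0,0,0,0,0" --finger_gap 0.03 --quiet true

```text
ok
```

inch_along --segments "0,0,-20,0,0,0;0,0,-60,0,0,0;0,0,-100,0,0,0;0,-50,-100,0,0,0;0,-100,-100,0,0,0;0,-150,-100,0,0,0;0,-200,-100,0,0,0;0,-250,-100,0,0,0;0,-300,-100,0,0,0;0,-300,-100,0,0,0"

```text
t: 20.35
tool_pos: [0.4165, -0.1279, 0.1673]
eef_rot: [0.192, 0.981, -0.002, -0.001]
ft_force: [0.1, 0.7, -0.0]
opening: 0.03
gripper_force: 0.0
```

Run:
```python
from h import *
from d import M,X,Y,delta
t=r.get_image("top")
for c in cnts((t.max(2)<60).astype(np.uint8)*255,(235,175,310,262),40):
    w=np.array([plane("top",p[0],.049)[:2] for p in c]);q=np.c_[(w-M)@X,(w-M)@Y]*1000
    print(cv2.minAreaRect(q.astype(np.float32)),q.min(0).round(),q.max(0).round())
s=r.get_image("side")
cv2.imwrite("pics/g6.png",np.hstack([cv2.resize(t[160:280,210:320,::-1],None,fx=3.5,fy=3.5),cv2.resize(s[180:300,215:325,::-1],None,fx=3.5,fy=3.5)]))
C=M+.04*X;delta(C+.13*Y,.13,248.3);
```

```text
((0.5310764312744141, 20.84015464782715), (19.6624755859375, 75.1867446899414), 0.40649786591529846) [-10. -17.] [10. 58.]
((-47.33599853515625, -14.87791633605957), (18.045419692993164, 58.08280944824219), 0.08254262804985046) [-56. -44.] [-38.  14.]
((47.81986618041992, -20.006206512451172), (20.188100814819336, 94.30809783935547), 0.10672862827777863) [ 38. -67.] [58. 27.]
((80.64395141601562, -19.830345153808594), (47.02476501464844, 129.72743225097656), 24.05845832824707) [ 75. -70.] [129.  49.]
dxyz [0.1054 0.3414 0.0378] rv [-0.0003  0.0004 -0.0011] q7 1.06 t 20.45 yaw 68.2 F [-0.   0.5 -0.1]
```

View pics/g6.png

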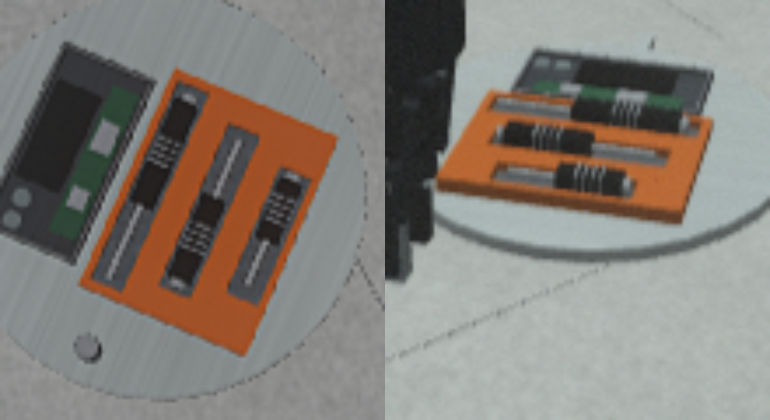

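All three lie flat in their rows: mid (240,135)→(178,290) cap down, long and short as before. Next I go over the post.

Create p.py:
```python
import sys,numpy as np
from d import M,X,delta
C=M+.04*X;a=np.radians(float(sys.argv[1]));delta(C+.13*np.array([-np.sin(a),np.cos(a)]),float(sys.argv[2]),np.degrees(a))
```

```text
(no output)
```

inch_along --segments "15,50,0,0,0,0;30,98,0,0,0,0;45,146,0,0,0,0;60,194,0,0,0,0;75,242,0,0,0,0;90,290,0,0,0,0;100,325,10,0,0,0;105.4,341.4,20,0,0,0;105.4,341.4,37,0,0,0;105.4,341.4,37,0,0,0;105.4,341.4,37,0,0,0" --finger_gap 0.05

```text
t: 21.55
tool_pos: [0.4461, 0.2366, 0.1309]
eef_rot: [0.186, 0.983, -0.0, -0.0]
ft_force: [0.5, 0.5, 0.6]
opening: 0.0502
gripper_force: 0.0
```

```bash
python3 p.py 68.3 .068
```

```text
dxyz [-0.0028 -0.0019  0.0629] rv [-0.0002 -0.0009  0.0053] q7 0.17 t 21.55 yaw 68.6 F [0.5 0.5 0.6]
```

Scaled: 0.062 m is 62, 0.05 m is 50.

inch_along --segments "-2,-2,10,0,0,0;-2,-2,30,0,0,0;-2,-2,50,0,0,0;-2,-2,62,0,0,0;-2,-2,62,0,0,0;-2,-2,62,0,0,0"

```text
t: 22.15
tool_pos: [0.4483, 0.2328, 0.0692]
eef_rot: [0.187, 0.982, 0.0, 0.0]
ft_force: [1.2, -0.4, 0.2]
opening: 0.0502
gripper_force: 0.0
```

```bash
python3 p.py 68.3 .068
```

```text
dxyz [0.0007 0.0008 0.0012] rv [0.0003 0.0001 0.0027] q7 0.09 t 22.15 yaw 68.5 F [ 1.2 -0.4  0.2]
```

inch_along --segments "0,0,0,0,0,0;0,0,0,0,0,0;0,0,0,0,0,0;0,0,0,0,0,0" --finger_gap 0.0 --grip_force 25

```text
t: 22.55
tool_pos: [0.4486, 0.233, 0.0696]
eef_rot: [0.187, 0.982, 0.0, 0.001]
ft_force: [0.0, -1.4, 5.9]
opening: 0.0173
gripper_force: 24.4
```

```bash
python3 p.py 68.3 .068
```

Run:
```python
import numpy as np
for a in (10,20,30,40,50,60,65,70):
    a=np.radians(a) # clockwise turn; in tool axes: x=radial out (disc Y), y=disc X
    print(round(np.degrees(a)),np.round([.13*(np.cos(a)-1),.13*np.sin(a),a],4))
```

```text
dxyz [0.0008 0.0006 0.0016] rv [0.0007 0.0012 0.0029] q7 0.08 t 22.55 yaw 68.5 F [ 0.  -1.4  5.9]
10 [-0.002   0.0226  0.1745]
20 [-0.0078  0.0445  0.3491]
30 [-0.0174  0.065   0.5236]
40 [-0.0304  0.0836  0.6981]
50 [-0.0464  0.0996  0.8727]
60 [-0.065   0.1126  1.0472]
65 [-0.0751  0.1178  1.1345]
70 [-0.0855  0.1222  1.2217]
```

inch_along --segments "-0.1,5.7,0,0,0,0.176;-0.5,11.3,0,0,0,0.348;-1.1,17,0,0,0,0.524;-2,22.6,0,0,0,0.698;-3.1,28.1,0,0,0,0.872;-4.4,33.6,0,0,0,1.048;-6,39.1,0,0,0,1.22;-7.8,44.5,0,0,0,1.396;-9.9,49.7,0,0,0,1.572;-12.2,54.9,0,0,0,1.744;-14.7,60,0,0,0,1.92;-17.4,65,0,0,0,2.0944"

```text
t: 23.75
tool_pos: [0.4887, 0.2868, 0.0697]
eef_rot: [0.436, 0.9, 0.0, 0.001]
ft_force: [-0.1, -2.9, 7.4]
opening: 0.0172
gripper_force: 24.4
```

```bash
python3 p.py 38.5 .0695
```

```text
dxyz [ 0.0011 -0.0002  0.0002] rv [ 0.0006  0.001  -0.0027] q7 -0.38 t 23.75 yaw 38.3 F [-0.1 -2.9  7.4]
```

inch_along --segments "-0.1,5.7,0,0,0,0.176;-0.5,11.3,0,0,0,0.348;-1.1,17,0,0,0,0.524;-2,22.6,0,0,0,0.698;-3.1,28.1,0,0,0,0.872;-4.4,33.6,0,0,0,1.048;-6,39.1,0,0,0,1.22;-7.8,44.5,0,0,0,1.396;-9.9,49.7,0,0,0,1.572;-12.2,54.9,0,0,0,1.744"

```text
t: 24.75
tool_pos: [0.5392, 0.3109, 0.0697]
eef_rot: [0.62, 0.785, -0.0, 0.001]
ft_force: [-1.2, -3.0, 7.8]
opening: 0.0171
gripper_force: 24.5
```

```bash
python3 p.py 13.5 .0695
```

```text
dxyz [ 0.0014 -0.0004  0.0002] rv [ 0.0003  0.001  -0.0026] q7 -0.71 t 24.75 yaw 13.4 F [-1.2 -3.   7.8]
```

inch_along --segments "0,2.8,0,0,0,0.088;-0.1,5.7,0,0,0,0.176;-0.3,8.5,0,0,0,0.26;-0.5,11.3,0,0,0,0.348;-0.5,11.3,0,0,0,0.348"

```text
t: 25.25
tool_pos: [0.5493, 0.3128, 0.0697]
eef_rot: [0.653, 0.757, -0.001, 0.0]
ft_force: [-4.2, -4.0, 9.9]
opening: 0.0172
gripper_force: 24.9
```

```bash
python3 p.py 8.5 .0695
```

```text
dxyz [0.0015 0.0005 0.0002] rv [-0.0013  0.0017 -0.0009] q7 -0.77 t 25.25 yaw 8.4 F [-4.2 -4.   9.9]
```

inch_along --segments "0,1.5,0,0,0,0.044;0,2.8,0,0,0,0.088;0,2.8,0,0,0,0.088" --only "pos|force"

```text
tool_pos: [0.5494, 0.3128, 0.0696]
ft_force: [-13.9, -7.8, 17.4]
gripper_force: 26.0
```

inch_along --segments "0,1.5,0,0,0,0.044;0,2.8,0,0,0,0.088;0,2.8,0,0,0,0.088" --only "pos|force"

```text
tool_pos: [0.5494, 0.3126, 0.0694]
ft_force: [-22.2, -10.8, 23.8]
gripper_force: 27.6
```

```bash
python3 p.py 6 .0695
```

Run:
```python
from h import *
t=r.get_image("top");cv2.imwrite("pics/z.png",t[:,:,::-1])
m=orange(t);o=cnts(m,(200,150,330,280),100)
for c in o:
    w=np.array([plane("top",p[0],.042)[:2] for p in c],np.float32);print(cv2.minAreaRect(w))
```

```text
dxyz [ 0.0018  0.006  -0.0002] rv [-0.0105  0.0057  0.0012] q7 -0.8 t 25.85 yaw 6.1 F [-22.2 -10.8  23.8]
((0.5840503573417664, 0.12807577848434448), (0.13331282138824463, 0.06519176810979843), 57.70086669921875)
```

Contact forces rise with no motion, so the lug is on the stop. I unload, release and rise.

Scaled: -0.005 m is -5, -0.0025 m is -2.5, -0.04 rad is -0.16.

inch_along --segments "0,-2.5,0,0,0,-0.08;0,-5,0,0,0,-0.16;0,-5,0,0,0,-0.16" --only "pos|force"

```text
tool_pos: [0.5493, 0.3127, 0.0695]
ft_force: [-4.9, -6.0, 9.5]
gripper_force: 25.2
```

inch_along --segments "0,0,0,0,0,0;0,0,0,0,0,0;0,0,0,0,0,0" --finger_gap 0.05

```text
t: 26.5
tool_pos: [0.5505, 0.3139, 0.0688]
eef_rot: [0.654, 0.756, 0.0, -0.0]
ft_force: [-0.4, -0.4, -0.3]
opening: 0.0501
gripper_force: 0.0
```

inch_along --segments "0,0,-10,0,0,0;0,0,-40,0,0,0;0,0,-80,0,0,0;0,0,-120,0,0,0;40,0,-120,0,0,0;70,0,-140,0,0,0;100,-40,-160,0,0,0;120,-80,-180,0,0,0;130,-120,-200,0,0,0;130,-160,-200,0,0,0;130,-200,-200,0,0,0;130,-200,-200,0,0,0"

```text
t: 27.7
tool_pos: [0.3281, 0.4143, 0.2703]
eef_rot: [0.652, 0.759, 0.0, 0.0]
ft_force: [0.3, 0.6, 0.2]
opening: 0.05
gripper_force: 0.0
```

Run:
```python
from h import *
t=r.get_image("top");s=r.get_image("side")
cv2.imwrite("pics/g7.png",np.hstack([cv2.resize(t[140:290,180:330,::-1],None,fx=2.6,fy=2.6),cv2.resize(s[160:310,200:350,::-1],None,fx=2.6,fy=2.6)]))
```

```text
(no output)
```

View pics/g7.png

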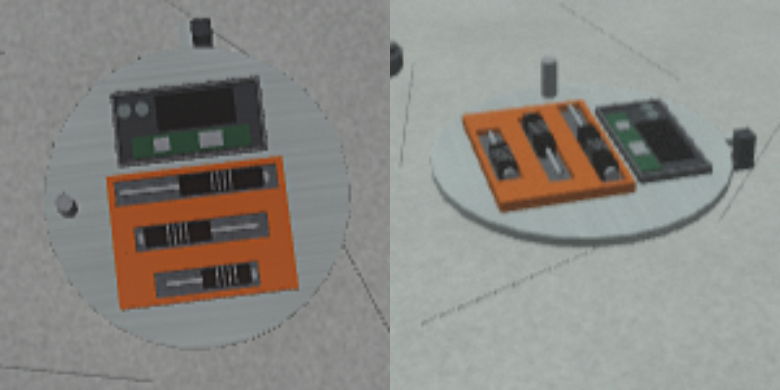

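The lug is against the stop (side crop, about (732,142)). All three drivers lie in their rows and the arm is clear, so I hand in.

```bash
python3 -c "
from rig import r
print(r.hand_in())"
```

```text
the job is handed in; nothing more can be done
None
```

The job is handed in at about 28 s, with no verdict returned: the last pictures show each screwdriver flat in its own row and the lug against the stop, and the arm ended clear of everything without going near the ejector, tweezers or lamp.

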